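# Set the caped figures on their painting stands

## Robot

A 7-joint arm with a two-finger parallel gripper is mounted at the origin on the work surface. World frame = base frame: x ahead of the robot, y to its left, z up, the work surface at z = 0. Lengths are in m, angles in rad, forces in N, time in s.
With the tool pointing down it reaches from about 0.4 to 0.85 m from the base axis. Payload 10.4 kg.
Tool frame: the origin (TCP) lies at the very end of the fingers, on their centre line; the grasp point (between the pads) lies grasp_offset behind it (grasp_offset is the distance from the TCP to the grasp point, in m); z points along the fingers, y is the line along which they close (so a half turn about z gives the same grasp; the last joint's range is limited). The gripper opens to 87 mm and grips with 3 to 60 N. Pads are 19 mm wide; open, the fingers measure 117 mm over their backs; the gripper's body (75 mm by 190 mm) begins 51 mm behind the grasp point.
Start: joints at [-1.128, 0.332, -0.065, 1.46, 0.022, 1.35, -0.088], TCP at [0.281, 0.558, 0.223] pointing down, gripper open.
Joint ranges: [-2.6, 2.6], [-0.5, 2.12], [-1.47, 1.34], [0.16, 2.42], [-1.27, 4.41], [0.06, 2.06], [-2.6, 2.6]. Speed limits (rad/s): [2.22, 2.22, 2.79, 2.79, 3.14, 3.14, 3.14].

## Interface

Orientations are given as a unit quaternion [x, y, z, w].
In Python, from cell import read_state, snapshot, camera_info, sign_off, grasp_offset gives the robot as it stands. The module is installed in compiled form; this text tells all that it offers.
- The arm moves only by the shell command python3 -m inch 'ROWS' [OPENING] [FORCE]. ROWS is JSON, a list of rows, each an object of numbers: "x", "y", "z": the shift along the world's x, y, z as a fraction of full scale; "turn": the turn about the world's z as a fraction of full scale. A call has 1 to 20 rows; each row shifts and turns the commanded pose from where the row before left it; what a row does not reach is not made up. Full scale, the value 1, is 20 mm for a shift and 4 degrees for a turn. A row lasts 1/12 s, in which the tool goes at most 41.7 mm and 7.16 degrees, less where a joint would pass 70% of its speed; a pose out of reach is approached as far as the arm can. A call with a number of a shift or a turn outside -1 to 1 is refused whole. A call with a gripper value outside its range is refused whole. OPENING is the gripper's target within -1 to 1 (shut at 1, half-way at 0, fully open at -1), set as the call begins (- or left out, the last holds). The fingers move at their own pace and stop on an object; FORCE is the grip in N (left out, the last holds). Time passes only in rows, so rows that do not move let the fingers close. It gives the time, the measured TCP pose, the force, the opening and the grip force at its end, in the units of the state.
- read_state(): the state, without advancing time (a new reading comes with each control period).
- snapshot(name): name is "scene" or "side" or "wrist"; returns (picture, depth): 400x640x3 uint8, red, green, blue; 400x640 float32, m along the optical axis (not along the pixel's ray), 0 where there is no reading.
- camera_info(name): a dict with "mtx" (3x3 intrinsics, pixels), "rvec" (rotation vector, rad) and "tvec" (3), from world to camera coordinates, as OpenCV has them; the wrist camera has in their place "mount" (4x4, takes a point from camera to tool coordinates, whose origin is the TCP and whose axes are the flange's). Camera axes: x right, y down, z forward; pixel columns grow to the right and rows downward; lengths in m; the calibration is good to about 2 mm. The wrist camera is an equidistant fisheye: a pixel r from the principal point sees the ray r / f radians off the axis. A picture is of the moment at which its call begins: read the wrist's pose just before it. camera_info takes no time and is no camera call.
- sign_off(): hands the job in; it is judged then, once.
The state is a dict: "clock": time; "qpos": joint angles; "joint_vel": joint speeds; "joint_torque": joint torques, N m; "ee_pos": TCP position; "tool_rot": TCP orientation; "contact_force": force on the tool from outside, world axes, zero at the start; "wrist_torque": the same for the moment, N m; "opening": finger opening in m; "grasp_force": force on a finger pad.
Only numpy, scipy, OpenCV 4.12 (cv2) and the standard library are available. Lean on these libraries where they do the work, as an engineer would, in place of code of your own. Each camera call takes 0.05 s, during which the arm holds its last target. There are 200 camera calls.

## Task

Pick out the three yellow caped figures (the people on round bases) and stand each one upright in the middle of the metal painting stand of its own size: the large figure on the large stand, the medium on the medium, the small on the small. Set them down gently without dropping or knocking any over, and leave the yellow horse, the yellow pagoda, the paint bottle and the paint pot where they are.

Things in the scene. Friction and masses are not known exactly. Their poses are not given: they have to be found in the camera images.
- figure_large: The large caped figure: loose yellow plastic casting of a crowned, robed person on a ROUND base, 115 mm tall, about 120 g. Base 64 mm across, 8 mm thick; the robe narrows upward to a round upright chest 34 mm across, 54 to 86 mm above the underside (grip here, from any side; cape, hands and staff are below), then a narrower head. Origin: centre of the underside; z up, the figure faces +x.
- stand_large: The large painting stand: fixed wheel with a flat grey metal disc 120 mm across on a narrower black foot; bare, level top 30 mm above the table. Origin: centre of its underside, on the table; z up. Its yaw means nothing and it does not turn.
- figure_medium: The medium caped figure: loose yellow plastic casting of a crowned, robed person on a ROUND base, 96 mm tall, about 80 g. Base 54 mm across, 8 mm thick; the robe narrows upward to a round upright chest 30 mm across, 41 to 71 mm above the underside (grip here, from any side; cape, hands and staff are below), then a narrower head. Origin: centre of the underside; z up, the figure faces +x.
- stand_medium: The medium painting stand: fixed wheel with a flat grey metal disc 96 mm across on a narrower black foot; bare, level top 30 mm above the table. Origin: centre of its underside, on the table; z up. Its yaw means nothing and it does not turn.
- figure_small: The small caped figure: loose yellow plastic casting of a crowned, robed person on a ROUND base, 77 mm tall, about 50 g. Base 44 mm across, 8 mm thick; the robe narrows upward to a round upright chest 24 mm across, 27 to 55 mm above the underside (grip here, from any side; cape, hands and staff are below), then a narrower head. Origin: centre of the underside; z up, the figure faces +x.
- stand_small: The small painting stand: fixed wheel with a flat grey metal disc 72 mm across on a narrower black foot; bare, level top 30 mm above the table. Origin: centre of its underside, on the table; z up. Its yaw means nothing and it does not turn.
- horse: Bystander: loose yellow casting of a four-legged horse on a rectangular base 66 by 36 mm, about 71 mm tall. Origin: centre of the underside, z up, head towards its -x.
- pagoda: Bystander: loose yellow casting of a three-tiered pagoda with square roofs on a square base 50 by 50 mm, 88 mm tall. Origin: centre of the underside, z up.
- paint_bottle: Bystander: closed red paint bottle, 64 mm across, 170 mm tall, loose, at the robot's left edge of the work. Origin: centre of the underside, z up.
- paint_pot: Bystander: closed white paint pot with a red lid, 84 mm across, 52 mm tall, loose, at the robot's right edge of the work. Origin: centre of the underside, z up.

How it is judged:
At the end, for the whole second after the job is handed in: Each caped figure is upright (within 0.08 rad) and at rest on the stand of its own size, centred within 12 mm, its underside on the disc (26 to 34 mm above the stand's underside); horse, pagoda, paint bottle and paint pot upright (within 0.2 rad) and within 30 mm of where they began (horizontal distance between figure_large and stand_large below 0.012 m and z of figure_large in the frame of stand_large between 0.026 and 0.034 m and angle between each of figure_large, figure_medium, figure_small's own z axis and vertical below 0.08 rad and linear speed of each of figure_large, figure_medium, figure_small below 0.02 m/s and horizontal distance between figure_medium and stand_medium below 0.012 m and z of figure_medium in the frame of stand_medium between 0.026 and 0.034 m and horizontal distance between figure_small and stand_small below 0.012 m and z of figure_small in the frame of stand_small between 0.026 and 0.034 m and distance of each of horse, pagoda, paint_bottle, paint_pot from where it was at the start of the episode below 0.03 m and angle between each of horse, pagoda, paint_bottle, paint_pot's own z axis and vertical below 0.2 rad); the robot touches nothing.
It fails at once if a caped figure is knocked over (tipped by more than 0.8 rad) (angle between any of figure_large, figure_medium, figure_small's own z axis and vertical above 0.8 rad).
It fails at once if a caped figure is dropped: falls free of the fingers faster than 0.7 m/s (a fall of 25 mm) ((contact force between the fingers and figure_large below 0.05 N and linear speed of figure_large above 0.7 m/s) or (contact force between the fingers and figure_medium below 0.05 N and linear speed of figure_medium above 0.7 m/s) or (contact force between the fingers and figure_small below 0.05 N and linear speed of figure_small above 0.7 m/s)).
It fails at once if the horse, pagoda, paint bottle or paint pot is moved more than 30 mm or tipped by more than 0.4 rad (distance of any of horse, pagoda, paint_bottle, paint_pot from where it was at the start of the episode above 0.03 m or angle between any of horse, pagoda, paint_bottle, paint_pot's own z axis and vertical above 0.4 rad).
It also fails if it takes over 96 s, if anything falls off the work surface, if the arm or the gripper's body presses on something with over 40 N, if the wrist force passes 120 N, or if a joint passes its speed limit or range.

## Working session

There is one attempt and no reset: what is moved stays moved. The work goes in short steps, Python scripts to look and compute and a shell command to move; the robot and the scene stay as the last step left them, time stands still between calls to the robot, and variables do not carry over. Pictures are saved under pics/ and viewed, at most 14 in all, crops included, and the job is handed in when it is done.

```bash
mkdir -p pics; python3 - <<'E'
from cell import *
import cv2,numpy as np
s=read_state();print(s['clock'],s['ee_pos'],s['tool_rot'],s['opening'],grasp_offset if not callable(grasp_offset) else grasp_offset())
for n in('scene','side'):
    p,d=snapshot(n);cv2.imwrite(f'pics/{n}.png',p[:,:,::-1]);np.save(n+'.npy',d);print(n,camera_info(n))
E
```

```text
0.0 [0.28053307 0.5580699  0.22175255] [ 2.30775225e-01  9.73006826e-01 -7.03586355e-04 -1.30133556e-04] 0.08682604083598103 0.0187
scene {'mtx': array([[513.58473754,   0.        , 315.89639995],
       [  0.        , 513.58473754, 197.9709757 ],
       [  0.        ,   0.        ,   1.        ]]), 'rvec': array([ 0.8227518 ,  2.57353633, -1.0914678 ]), 'tvec': array([ 0.41767442, -0.16561211,  1.86993434])}
side {'mtx': array([[445.81867205,   0.        , 312.62365455],
       [  0.        , 445.81867205, 201.7530031 ],
       [  0.        ,   0.        ,   1.        ]]), 'rvec': array([ 2.18746146, -0.64798461,  0.31547468]), 'tvec': array([-0.44187117,  0.20140928,  1.3031335 ])}
```

View pics/scene.png

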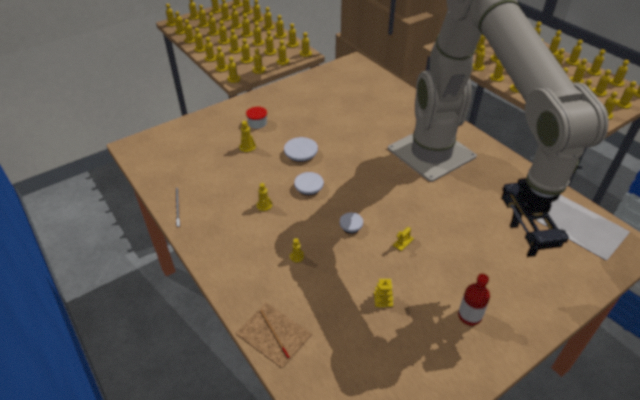

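View pics/side.png

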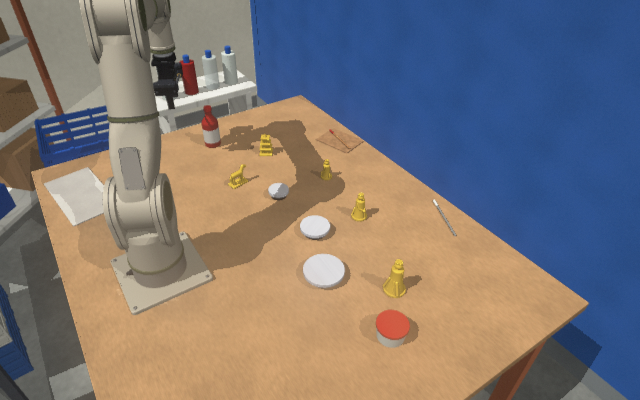

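The scene view shows the large, medium and small figures at (246,137), (263,197) and (297,250). The stands are at (300,150), (309,184) and (351,223), the horse at (403,238) and the pagoda at (384,293). The side view shows the figures at (397,278), (360,207) and (326,169), and the stands at (324,271), (315,227) and (278,190).

```bash
cat > h.py <<'E'
from cell import *
import cv2,numpy as np
from scipy.optimize import least_squares
def cloud(n,p,d):
    c=camera_info(n);R=cv2.Rodrigues(c['rvec'])[0];K=c['mtx']
    v,u=np.mgrid[:400,:640];X=np.stack([(u-K[0,2])*d/K[0,0],(v-K[1,2])*d/K[1,1],d],-1)
    return (X-c['tvec'])@R
def circ(P,r,c0,cam):
    f=lambda c:np.hypot(*(P[:,:2]-c).T)-r
    o=least_squares(f,c0,loss='soft_l1',f_scale=.002);return o.x,np.abs(o.fun).mean()
E
cat > m.py <<'E'
from h import *
for n,F,S in(('scene',[(246,137,15),(263,197,13),(297,250,12),(403,238,14),(384,293,16)],[(300,150),(309,184),(351,223)]),
             ('side',[(397,278,18),(360,207,15),(326,169,11),(237,177,12),(266,145,12)],[(324,271),(315,227),(278,190)])):
    p=cv2.imread(f'pics/{n}.png');d=np.load(n+'.npy');X=cloud(n,p,d)
    hsv=cv2.cvtColor(p,cv2.COLOR_BGR2HSV);v,u=np.mgrid[:400,:640]
    cam=-cv2.Rodrigues(camera_info(n)['rvec'])[0].T@camera_info(n)['tvec']
    ye=(hsv[...,0]>20)&(hsv[...,0]<35)&(hsv[...,1]>190)
    for i,(a,b,w) in enumerate(F):
        m=ye&(abs(u-a)<w)&(abs(v-b)<w*1.5)&(d>0)&(X[...,2]>.004)
        P=X[m];print(n,'fig',i,len(P),'zmax',P[:,2].max().round(3),'mean',P.mean(0).round(3),end=' ')
        if i<3:
            lo,hi=[(.054,.086),(.041,.071),(.027,.055)][i];r=[.017,.015,.012][i]
            Q=P[(P[:,2]>lo)&(P[:,2]<hi)];dd=Q[:,:2].mean(0)-cam[:2];dd/=np.hypot(*dd)
            print('chest',len(Q),*circ(Q,r,Q[:,:2].mean(0)+dd*r*.7,cam),end=' ')
        print()
    for i,(a,b) in enumerate(S):
        m=(hsv[...,1]<70)&(hsv[...,2]>90)&(abs(u-a)<26)&(abs(v-b)<19)&(abs(X[...,2]-.03)<.008)&(d>0)
        P=X[m];print(n,'stand',i,len(P),P[:,2].mean().round(4),cv2.minEnclosingCircle(P[:,:2].astype('f4')),P[:,:2].mean(0).round(4))
E
python3 m.py
```

```text
scene fig 0 272 zmax 0.117 mean [ 0.532 -0.407  0.049] chest 55 [ 0.52814944 -0.42213069] 0.0026633993136706063 
scene fig 1 219 zmax 0.1 mean [ 0.639 -0.11   0.039] chest 47 [ 0.6346628  -0.12389997] 0.0022128997893600313 
scene fig 2 182 zmax 0.079 mean [0.671 0.129 0.034] chest 50 [0.66710443 0.12009207] 0.0021339467516774207 
scene fig 3 212 zmax 0.071 mean [0.38  0.267 0.024] 
scene fig 4 401 zmax 0.09 mean [0.567 0.392 0.043] 
scene stand 0 596 0.0309 ((0.38735347986221313, -0.27197936177253723), 0.06397803127765656) [ 0.3912 -0.2691]
scene stand 1 480 0.0306 ((0.4669497609138489, -0.10460451245307922), 0.05220334604382515) [ 0.4704 -0.1028]
scene stand 2 340 0.0305 ((0.462006539106369, 0.12233627587556839), 0.03978666663169861) [0.4658 0.1217]Traceback (most recent call last):
  File "m.py", line 10, in <module>
    P=X[m];print(n,'fig',i,len(P),'zmax',P[:,2].max().round(3),'mean',P.mean(0).round(3),end=' ')
                                         ~~~~~~~~~~^^
    return umr_maximum(a, axis, None, out, keepdims, initial, where)
ValueError: zero-size array to reduction operation maximum which has no identity
```

```bash
sed -i 's/>190)/>(190 if n=="scene" else 0))/; s/ye=(hsv\[...,0\]>20)&(hsv\[...,0\]<35)/ye=(hsv[...,0]>(20 if n=="scene" else 5))\&(hsv[...,0]<40)/; s/X\[...,2\]>.004/X[...,2]>.012/' m.py; python3 m.py | grep side; python3 -c "
import numpy as np;d=np.load('side.npy');print(d[270:290:5,390:404:3])
from cell import *;print(camera_info('wrist'))"
```

```text
side fig 0 485 zmax 0.117 mean [ 0.516 -0.428  0.059] chest 115 [ 0.52570302 -0.41976724] 0.001236765053138982 
side fig 1 243 zmax 0.099 mean [ 0.626 -0.128  0.051] chest 74 [ 0.63375487 -0.12025414] 0.001719716566160428 
side fig 2 126 zmax 0.082 mean [0.661 0.116 0.042] chest 49 [0.66540725 0.12154088] 0.0015258378265909246 
side fig 3 152 zmax 0.074 mean [0.373 0.259 0.041] 
side fig 4 193 zmax 0.09 mean [0.552 0.377 0.048] 
side stand 0 1112 0.0304 ((0.385878324508667, -0.2728753685951233), 0.061552781611680984) [ 0.384  -0.2755]
side stand 1 538 0.0305 ((0.46664807200431824, -0.1061038225889206), 0.04975849762558937) [ 0.4644 -0.108 ]
side stand 2 241 0.0304 ((0.46216219663619995, 0.11764132976531982), 0.03892107307910919) [0.4599 0.1158]
[[1.3060313 1.1984946 1.1948266 1.1926072 1.1973783]
 [1.2189518 1.2006336 1.1949619 1.1936134 1.2045826]
 [1.2199581 1.2107556 1.2068743 1.2101941 1.218976 ]
 [1.221502  1.2200015 1.2112238 1.2212389 1.2298987]]
{'mtx': array([[309.70691629,   0.        , 322.07109122],
       [  0.        , 309.70691629, 199.58625931],
       [  0.        ,   0.        ,   1.        ]]), 'mount': array([[-1.45398524e-04, -9.67750439e-01, -2.51910832e-01,
         6.90507767e-02],
       [ 9.99999961e-01, -2.00446025e-04,  1.92858757e-04,
         1.17240627e-03],
       [-2.37133671e-04, -2.51910794e-01,  9.67750430e-01,
        -1.62092396e-01],
       [ 0.00000000e+00,  0.00000000e+00,  0.00000000e+00,
         1.00000000e+00]])}
```

```bash
python3 -m inch '[{"x":0.4,"y":-0.4},{"x":0.8,"y":-0.9},{"x":0.8,"y":-0.9},{"x":0.8,"y":-0.9},{"x":0.8,"y":-0.9},{"x":0.8,"y":-0.9},{"x":0.8,"y":-0.9},{"x":0.8,"y":-0.9},{"x":0.8,"y":-0.9},{"x":0.8,"y":-0.9},{"x":0.8,"y":-0.9},{"x":0.8,"y":-0.9},{"x":0.8,"y":-0.9},{"x":0.8,"y":-0.9},{"x":0.8,"y":-0.9},{"x":0.8,"y":-0.9},{"x":0.8,"y":-0.9},{"x":0.8,"y":-0.9},{"x":0.8,"y":-0.9},{"x":0.8,"y":-0.9}]' -1 15
```

```text
invalid input
```

```bash
python3 -m inch '[{"x":0.4,"y":-0.4,"z":0,"turn":0},{"x":0.8,"y":-0.9,"z":0,"turn":0}]' - ; python3 -m inch '[{"x":0.8,"y":-0.9,"z":0,"turn":0}]' -1 15
```

```text
clock: 0.27
ee_pos: [0.3025, 0.5336, 0.2219]
tool_rot: [0.228, 0.974, -0.0, -0.001]
contact_force: [0.8, -0.5, -0.4]
opening: 0.0873
grasp_force: 0.0
clock: 0.35
ee_pos: [0.3209, 0.5136, 0.2221]
tool_rot: [0.23, 0.973, -0.0, -0.0]
contact_force: [0.6, 0.4, 0.7]
opening: 0.0867
grasp_force: 0.0
```

```bash
python3 -m inch '[{"x":0.8,"y":-0.9,"z":0,"turn":0}]' 
```

```text
clock: 0.43
ee_pos: [0.3378, 0.4949, 0.2223]
tool_rot: [0.231, 0.973, -0.0, 0.0]
contact_force: [-0.2, -0.4, 0.4]
opening: 0.0871
grasp_force: 0.0
```

```bash
python3 -m inch '[{"x":0.82,"y":-0.94,"z":0,"turn":0},{"x":0.82,"y":-0.94,"z":0,"turn":0},{"x":0.82,"y":-0.94,"z":0,"turn":0},{"x":0.82,"y":-0.94,"z":0,"turn":0},{"x":0.82,"y":-0.94,"z":0,"turn":0},{"x":0.82,"y":-0.94,"z":0,"turn":0},{"x":0.82,"y":-0.94,"z":0,"turn":0},{"x":0.82,"y":-0.94,"z":0,"turn":0},{"x":0.82,"y":-0.94,"z":0,"turn":0},{"x":0.82,"y":-0.94,"z":0,"turn":0},{"x":0.82,"y":-0.94,"z":0,"turn":0},{"x":0.82,"y":-0.94,"z":0,"turn":0},{"x":0.82,"y":-0.94,"z":0,"turn":0},{"x":0.82,"y":-0.94,"z":0,"turn":0},{"x":0.82,"y":-0.94,"z":0,"turn":0},{"x":0.82,"y":-0.94,"z":0,"turn":0},{"x":0.82,"y":-0.94,"z":0,"turn":0},{"x":0.82,"y":-0.94,"z":0,"turn":0},{"x":0.82,"y":-0.94,"z":0,"turn":0},{"x":0.82,"y":-0.94,"z":0,"turn":0}]' -1 15
python3 -m inch '[{"x":0,"y":0,"z":-0.7,"turn":0},{"x":0,"y":0,"z":-0.7,"turn":0},{"x":0,"y":0,"z":-0.7,"turn":0},{"x":0,"y":0,"z":0,"turn":0},{"x":0,"y":0,"z":0,"turn":0}]'
cat > w.py <<'E'
import sys
from h import *
from scipy.spatial.transform import Rotation as Ro
# wrist view: yellow points in world
s=read_state();p,d=snapshot('wrist');cv2.imwrite(f'pics/w{sys.argv[1]}.png',p[:,:,::-1])
c=camera_info('wrist');K=c['mtx'];M=c['mount']
v,u=np.mgrid[:400,:640];a,b=u-K[0,2],v-K[1,2];r=np.hypot(a,b)+1e-9;t=np.minimum(r/K[0,0],1.5)
X=np.stack([d*np.tan(t)*a/r,d*np.tan(t)*b/r,d],-1)@M[:3,:3].T+M[:3,3]
X=X@Ro.from_quat(s['tool_rot']).as_matrix().T+s['ee_pos']
hsv=cv2.cvtColor(p,cv2.COLOR_RGB2HSV)
cx,cy,lo,hi,rad=map(float,sys.argv[2:7])
near=(np.hypot(X[...,0]-cx,X[...,1]-cy)<.05)&(d>0)
m=near&(hsv[...,1]>120)&(X[...,2]>lo+.003)&(X[...,2]<hi-.003)
P=X[m];print('tcp',s['ee_pos'],'n',len(P))
if len(P)>10:print('chest',circ(P,rad,np.array([cx,cy]),None))
for r_,z in((.036,.03),(.048,.03),(.06,.03)): pass
if len(sys.argv)>8:
    sx,sy,R=map(float,sys.argv[7:10])
    q=X[(np.hypot(X[...,0]-sx,X[...,1]-sy)<R+.02)&(abs(X[...,2]-.03)<.008)&(d>0)]
    print('stand',len(q),cv2.minEnclosingCircle(q[:,:2].astype('f4')))
E
python3 w.py 1 .666 .121 .027 .055 .012 .462 .12 .036
```

```text
clock: 2.1
ee_pos: [0.6653, 0.1183, 0.2224]
tool_rot: [0.231, 0.973, -0.0, -0.0]
contact_force: [-0.4, -0.6, 0.3]
opening: 0.0873
grasp_force: 0.0
clock: 2.52
ee_pos: [0.6642, 0.1196, 0.18]
tool_rot: [0.231, 0.973, -0.0, -0.001]
contact_force: [0.0, -1.0, 0.2]
opening: 0.0873
grasp_force: 0.0
tcp [0.66420614 0.11956825 0.18001585] n 146
chest (array([0.66773058, 0.12171313]), np.float64(0.0005990665574411058))
stand 2980 ((0.46436384320259094, 0.1210726797580719), 0.03639505058526993)
```

View pics/w1.png

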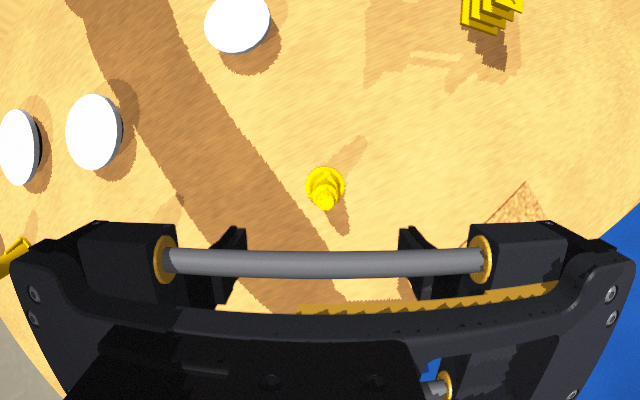

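The wrist view shows the small figure at (323,188) centred between the fingers, and the small stand at (237,20). The fits agree with the external cameras to about 2 mm, so I'm going down to grip.

```bash
python3 -m inch '[{"x":0.17,"y":0.1,"z":-0.5,"turn":0},{"x":0,"y":0,"z":-1,"turn":0},{"x":0,"y":0,"z":-1,"turn":0},{"x":0,"y":0,"z":-1,"turn":0},{"x":0,"y":0,"z":-1,"turn":0},{"x":0,"y":0,"z":-1,"turn":0},{"x":0,"y":0,"z":-1,"turn":0},{"x":0,"y":0,"z":-0.6,"turn":0},{"x":0,"y":0,"z":-0.3,"turn":0},{"x":0,"y":0,"z":0,"turn":0},{"x":0,"y":0,"z":0,"turn":0},{"x":0,"y":0,"z":0,"turn":0}]' -1
python3 -m inch '[{"x":0,"y":0,"z":0,"turn":0},{"x":0,"y":0,"z":0,"turn":0},{"x":0,"y":0,"z":0,"turn":0},{"x":0,"y":0,"z":0,"turn":0},{"x":0,"y":0,"z":0,"turn":0},{"x":0,"y":0,"z":0,"turn":0},{"x":0,"y":0,"z":0,"turn":0},{"x":0,"y":0,"z":0,"turn":0},{"x":0,"y":0,"z":0,"turn":0},{"x":0,"y":0,"z":0,"turn":0},{"x":0,"y":0,"z":0,"turn":0},{"x":0,"y":0,"z":0,"turn":0}]' 1 15
```

```text
clock: 3.57
ee_pos: [0.6691, 0.1226, 0.0341]
tool_rot: [0.231, 0.973, 0.001, 0.001]
contact_force: [0.7, 0.2, 1.3]
opening: 0.0865
grasp_force: 0.0
clock: 4.57
ee_pos: [0.6681, 0.1224, 0.0325]
tool_rot: [0.231, 0.973, 0.0, -0.0]
contact_force: [0.3, -0.3, 0.4]
opening: 0.0232
grasp_force: 15.0
```

```bash
python3 -m inch '[{"x":0,"y":0,"z":0.4,"turn":0},{"x":0,"y":0,"z":0.8,"turn":0},{"x":0,"y":0,"z":0.8,"turn":0},{"x":0,"y":0,"z":0.5,"turn":0},{"x":-0.43,"y":-0.05,"z":0,"turn":0},{"x":-0.8,"y":0,"z":0,"turn":0},{"x":-0.8,"y":0,"z":0,"turn":0},{"x":-0.8,"y":0,"z":0,"turn":0},{"x":-0.8,"y":0,"z":0,"turn":0},{"x":-0.8,"y":0,"z":0,"turn":0},{"x":-0.8,"y":0,"z":0,"turn":0},{"x":-0.8,"y":0,"z":0,"turn":0},{"x":-0.8,"y":0,"z":0,"turn":0},{"x":-0.8,"y":0,"z":0,"turn":0},{"x":-0.8,"y":0,"z":0,"turn":0},{"x":-0.8,"y":0,"z":0,"turn":0},{"x":-0.6,"y":0,"z":0,"turn":0},{"x":-0.4,"y":0,"z":0,"turn":0},{"x":0,"y":0,"z":0,"turn":0},{"x":0,"y":0,"z":0,"turn":0}]'
python3 -m inch '[{"x":0,"y":0,"z":-0.4,"turn":0},{"x":0,"y":0,"z":-0.2,"turn":0},{"x":0,"y":0,"z":0,"turn":0},{"x":0,"y":0,"z":0,"turn":0}]'
python3 w.py 2 .464 .12 .057 .085 .012 .464 .12 .036
```

```text
clock: 6.23
ee_pos: [0.4639, 0.1216, 0.083]
tool_rot: [0.231, 0.973, 0.0, 0.0]
contact_force: [1.2, 0.8, -1.7]
opening: 0.0235
grasp_force: 15.0
clock: 6.57
ee_pos: [0.4634, 0.1212, 0.0699]
tool_rot: [0.231, 0.973, -0.0, -0.0]
contact_force: [0.5, -0.4, -1.0]
opening: 0.0231
grasp_force: 15.0
tcp [0.4634003  0.12116576 0.06989947] n 963
chest (array([0.46245414, 0.12315769]), np.float64(0.00197366573235157))
stand 3319 ((0.4632225036621094, 0.12121102958917618), 0.03621194139122963)
```

View pics/w2.png

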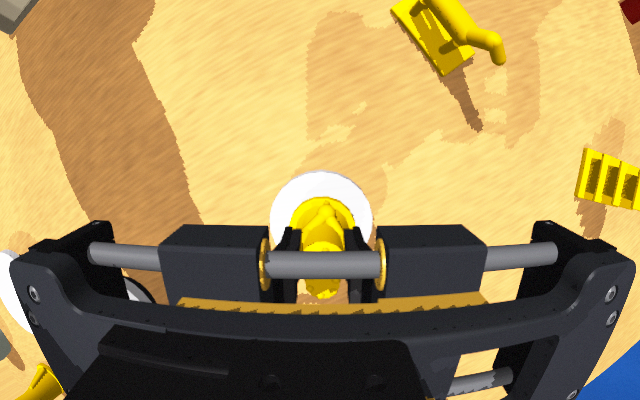

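The wrist view shows the small figure held over the small disc, with the disc at (320,215) and the figure centred on it about 7 mm above. I'm lowering it now.

```bash
python3 -m inch '[{"x":0,"y":0,"z":-0.15,"turn":0},{"x":0,"y":0,"z":-0.1,"turn":0},{"x":0,"y":0,"z":-0.05,"turn":0},{"x":0,"y":0,"z":0,"turn":0},{"x":0,"y":0,"z":0,"turn":0}]'
python3 -m inch '[{"x":0,"y":0,"z":-0.05,"turn":0},{"x":0,"y":0,"z":0,"turn":0},{"x":0,"y":0,"z":0,"turn":0}]'
```

```text
clock: 7.03
ee_pos: [0.4634, 0.1214, 0.0645]
tool_rot: [0.231, 0.973, -0.0, -0.0]
contact_force: [-0.4, -0.1, 0.2]
opening: 0.0235
grasp_force: 15.0
clock: 7.28
ee_pos: [0.4635, 0.1214, 0.0636]
tool_rot: [0.231, 0.973, 0.0, 0.0]
contact_force: [-0.0, -0.2, -1.2]
opening: 0.0233
grasp_force: 15.0
```

```bash
python3 -m inch '[{"x":0,"y":0,"z":-0.05,"turn":0},{"x":0,"y":0,"z":0,"turn":0},{"x":0,"y":0,"z":0,"turn":0}]'
python3 -m inch '[{"x":0,"y":0,"z":-0.05,"turn":0},{"x":0,"y":0,"z":0,"turn":0},{"x":0,"y":0,"z":0,"turn":0}]' 
```

```text
clock: 7.53
ee_pos: [0.4634, 0.1214, 0.0625]
tool_rot: [0.231, 0.973, 0.0, -0.0]
contact_force: [0.3, 0.0, -1.6]
opening: 0.0233
grasp_force: 15.0
clock: 7.78
ee_pos: [0.4636, 0.1213, 0.0622]
tool_rot: [0.231, 0.973, 0.0, -0.0]
contact_force: [-3.9, -1.5, 9.4]
opening: 0.0231
grasp_force: 15.0
```

Contact is felt at 9 N. Next I release and go to the medium figure.

```bash
python3 -m inch '[{"x":0,"y":0,"z":0,"turn":0},{"x":0,"y":0,"z":0,"turn":0},{"x":0,"y":0,"z":0,"turn":0},{"x":0,"y":0,"z":0,"turn":0},{"x":0,"y":0,"z":0,"turn":0},{"x":0,"y":0,"z":0,"turn":0},{"x":0,"y":0,"z":0,"turn":0},{"x":0,"y":0,"z":0,"turn":0}]' -1
python3 -m inch '[{"x":0,"y":0,"z":0.5,"turn":0},{"x":0,"y":0,"z":1,"turn":0},{"x":0,"y":0,"z":1,"turn":0},{"x":0,"y":0,"z":1,"turn":0},{"x":0,"y":0,"z":1,"turn":0},{"x":0,"y":0,"z":1,"turn":0},{"x":0,"y":0,"z":1,"turn":0}]' -1
python3 -m inch '[{"x":0.61,"y":-0.87,"z":0,"turn":0},{"x":0.61,"y":-0.87,"z":0,"turn":0},{"x":0.61,"y":-0.87,"z":0,"turn":0},{"x":0.61,"y":-0.87,"z":0,"turn":0},{"x":0.61,"y":-0.87,"z":0,"turn":0},{"x":0.61,"y":-0.87,"z":0,"turn":0},{"x":0.61,"y":-0.87,"z":0,"turn":0},{"x":0.61,"y":-0.87,"z":0,"turn":0},{"x":0.61,"y":-0.87,"z":0,"turn":0},{"x":0.61,"y":-0.87,"z":0,"turn":0},{"x":0.61,"y":-0.87,"z":0,"turn":0},{"x":0.61,"y":-0.87,"z":0,"turn":0},{"x":0.61,"y":-0.87,"z":0,"turn":0},{"x":0.61,"y":-0.87,"z":0,"turn":0},{"x":0,"y":0,"z":0,"turn":0},{"x":0,"y":0,"z":0,"turn":0}]' -1
python3 w.py 3 .634 -.1215 .041 .071 .015 .467 -.105 .048
```

```text
clock: 8.45
ee_pos: [0.4635, 0.1214, 0.0616]
tool_rot: [0.231, 0.973, 0.0, 0.0]
contact_force: [0.4, -0.2, -0.4]
opening: 0.0689
grasp_force: 0.0
clock: 9.03
ee_pos: [0.4634, 0.1213, 0.1934]
tool_rot: [0.231, 0.973, 0.0, 0.0]
contact_force: [1.1, 0.3, 0.7]
opening: 0.0871
grasp_force: 0.0
clock: 10.37
ee_pos: [0.6343, -0.1232, 0.1919]
tool_rot: [0.232, 0.973, -0.0, -0.0]
contact_force: [-1.0, -0.1, 0.6]
opening: 0.0872
grasp_force: 0.0
tcp [ 0.63429111 -0.12324181  0.19188075] n 132
chest (array([ 0.63465438, -0.12092146]), np.float64(0.00043100339289502257))
stand 5883 ((0.46845743060112, -0.10417773574590683), 0.04850144684314728)
```

View pics/w3.png

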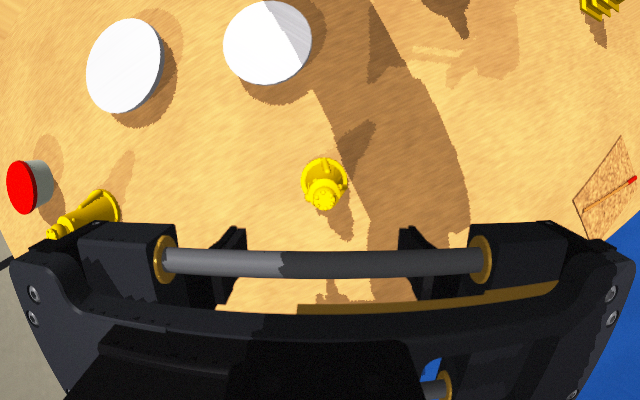

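The wrist view shows the medium figure at (324,185), well centred, with the medium stand at (267,42) and the large figure at (85,215). I'm descending to grip.

```bash
python3 -m inch '[{"x":0,"y":0.1,"z":-0.5,"turn":0},{"x":0,"y":0,"z":-1,"turn":0},{"x":0,"y":0,"z":-1,"turn":0},{"x":0,"y":0,"z":-1,"turn":0},{"x":0,"y":0,"z":-1,"turn":0},{"x":0,"y":0,"z":-1,"turn":0},{"x":0,"y":0,"z":-1,"turn":0},{"x":0,"y":0,"z":-0.5,"turn":0},{"x":0,"y":0,"z":-0.3,"turn":0},{"x":0,"y":0,"z":0,"turn":0},{"x":0,"y":0,"z":0,"turn":0},{"x":0,"y":0,"z":0,"turn":0}]' -1
python3 -m inch '[{"x":0,"y":0,"z":0,"turn":0},{"x":0,"y":0,"z":0,"turn":0},{"x":0,"y":0,"z":0,"turn":0},{"x":0,"y":0,"z":0,"turn":0},{"x":0,"y":0,"z":0,"turn":0},{"x":0,"y":0,"z":0,"turn":0},{"x":0,"y":0,"z":0,"turn":0},{"x":0,"y":0,"z":0,"turn":0},{"x":0,"y":0,"z":0,"turn":0},{"x":0,"y":0,"z":0,"turn":0},{"x":0,"y":0,"z":0,"turn":0},{"x":0,"y":0,"z":0,"turn":0}]' 1 18
```

```text
clock: 11.42
ee_pos: [0.6351, -0.1201, 0.0469]
tool_rot: [0.231, 0.973, 0.0, 0.001]
contact_force: [0.4, 0.3, 0.3]
opening: 0.0868
grasp_force: 0.0
clock: 12.42
ee_pos: [0.6342, -0.1202, 0.0455]
tool_rot: [0.231, 0.973, 0.0, -0.0]
contact_force: [-0.0, -0.4, 0.3]
opening: 0.0294
grasp_force: 18.0
```

```bash
python3 -m inch '[{"x":0,"y":0,"z":0.4,"turn":0},{"x":0,"y":0,"z":0.8,"turn":0},{"x":0,"y":0,"z":0.8,"turn":0},{"x":0,"y":0,"z":0.4,"turn":0},{"x":-0.4,"y":0.03,"z":0,"turn":0},{"x":-0.75,"y":0.08,"z":0,"turn":0},{"x":-0.75,"y":0.08,"z":0,"turn":0},{"x":-0.75,"y":0.08,"z":0,"turn":0},{"x":-0.75,"y":0.08,"z":0,"turn":0},{"x":-0.75,"y":0.08,"z":0,"turn":0},{"x":-0.75,"y":0.08,"z":0,"turn":0},{"x":-0.75,"y":0.08,"z":0,"turn":0},{"x":-0.75,"y":0.08,"z":0,"turn":0},{"x":-0.75,"y":0.08,"z":0,"turn":0},{"x":-0.75,"y":0.08,"z":0,"turn":0},{"x":-0.43,"y":0,"z":0,"turn":0},{"x":0,"y":0,"z":-0.4,"turn":0},{"x":0,"y":0,"z":-0.2,"turn":0},{"x":0,"y":0,"z":0,"turn":0},{"x":0,"y":0,"z":0,"turn":0}]'
python3 w.py 4 .467 -.105 .071 .101 .015 .467 -.105 .048
python3 -m inch '[{"x":0,"y":0,"z":-0.1,"turn":0},{"x":0,"y":0,"z":-0.1,"turn":0},{"x":0,"y":0,"z":0,"turn":0},{"x":0,"y":0,"z":0,"turn":0}]'
```

```text
clock: 14.08
ee_pos: [0.4679, -0.1036, 0.081]
tool_rot: [0.231, 0.973, -0.0, -0.0]
contact_force: [0.1, -0.4, -0.8]
opening: 0.0293
grasp_force: 18.0
tcp [ 0.4679082  -0.10358624  0.08104336] n 895
chest (array([ 0.46864752, -0.10271429]), np.float64(0.0008863995250939326))
stand 5870 ((0.4675910174846649, -0.10383433103561401), 0.04808588698506355)
clock: 14.47
ee_pos: [0.4677, -0.1036, 0.0774]
tool_rot: [0.231, 0.973, -0.0, -0.0]
contact_force: [-0.2, -0.2, -0.4]
opening: 0.0297
grasp_force: 18.0
```

View pics/w4.png

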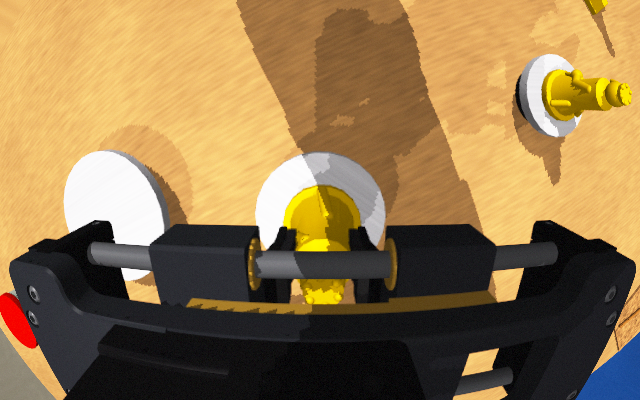

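The view shows the medium figure over the disc at (320,215), centred. The small figure stands upright on its stand at (555,95). I'll finish lowering.

```bash
python3 -m inch '[{"x":0,"y":0,"z":-0.05,"turn":0},{"x":0,"y":0,"z":0,"turn":0},{"x":0,"y":0,"z":-0.05,"turn":0},{"x":0,"y":0,"z":0,"turn":0},{"x":0,"y":0,"z":0,"turn":0}]'
python3 -m inch '[{"x":0,"y":0,"z":-0.04,"turn":0},{"x":0,"y":0,"z":0,"turn":0},{"x":0,"y":0,"z":0,"turn":0}]' 
```

```text
clock: 14.88
ee_pos: [0.4677, -0.1036, 0.0756]
tool_rot: [0.231, 0.973, 0.0, -0.0]
contact_force: [-0.6, 0.1, -0.6]
opening: 0.0293
grasp_force: 18.0
clock: 15.13
ee_pos: [0.4679, -0.1037, 0.0753]
tool_rot: [0.231, 0.973, 0.0, 0.0]
contact_force: [-2.7, 0.5, 5.9]
opening: 0.0293
grasp_force: 18.0
```

Contact. I release and go to the large figure.

```bash
python3 -m inch '[{"x":0,"y":0,"z":0,"turn":0},{"x":0,"y":0,"z":0,"turn":0},{"x":0,"y":0,"z":0,"turn":0},{"x":0,"y":0,"z":0,"turn":0},{"x":0,"y":0,"z":0,"turn":0},{"x":0,"y":0,"z":0,"turn":0},{"x":0,"y":0,"z":0,"turn":0},{"x":0,"y":0,"z":0,"turn":0}]' -1
python3 -m inch '[{"x":0,"y":0,"z":0.5,"turn":0},{"x":0,"y":0,"z":1,"turn":0},{"x":0,"y":0,"z":1,"turn":0},{"x":0,"y":0,"z":1,"turn":0},{"x":0,"y":0,"z":1,"turn":0},{"x":0,"y":0,"z":1,"turn":0},{"x":0,"y":0,"z":1,"turn":0},{"x":0,"y":0,"z":0.5,"turn":0}]' -1
python3 -m inch '[{"x":0.17,"y":-0.93,"z":0,"turn":0},{"x":0.17,"y":-0.93,"z":0,"turn":0},{"x":0.17,"y":-0.93,"z":0,"turn":0},{"x":0.17,"y":-0.93,"z":0,"turn":0},{"x":0.17,"y":-0.93,"z":0,"turn":0},{"x":0.17,"y":-0.93,"z":0,"turn":0},{"x":0.17,"y":-0.93,"z":0,"turn":0},{"x":0.17,"y":-0.93,"z":0,"turn":0},{"x":0.17,"y":-0.93,"z":0,"turn":0},{"x":0.17,"y":-0.93,"z":0,"turn":0},{"x":0.17,"y":-0.93,"z":0,"turn":0},{"x":0.17,"y":-0.93,"z":0,"turn":0},{"x":0.17,"y":-0.93,"z":0,"turn":0},{"x":0.17,"y":-0.93,"z":0,"turn":0},{"x":0.17,"y":-0.93,"z":0,"turn":0},{"x":0.17,"y":-0.93,"z":0,"turn":0},{"x":0.17,"y":-0.93,"z":0,"turn":0},{"x":0,"y":0,"z":0,"turn":0},{"x":0,"y":0,"z":0,"turn":0}]' -1
python3 w.py 5 .5265 -.4205 .054 .086 .017 .387 -.2724 .06
```

```text
clock: 15.8
ee_pos: [0.4677, -0.1036, 0.0748]
tool_rot: [0.231, 0.973, 0.0, 0.0]
contact_force: [-0.3, -0.8, 0.3]
opening: 0.075
grasp_force: 0.0
clock: 16.47
ee_pos: [0.4685, -0.1039, 0.2178]
tool_rot: [0.231, 0.973, 0.0, 0.002]
contact_force: [0.7, 0.6, 0.9]
opening: 0.087
grasp_force: 0.0
clock: 18.05
ee_pos: [0.5249, -0.4205, 0.2143]
tool_rot: [0.232, 0.973, -0.0, -0.001]
contact_force: [0.2, 0.8, 0.6]
opening: 0.0869
grasp_force: 0.0
tcp [ 0.52489411 -0.42050363  0.21425429] n 145
chest (array([ 0.52734775, -0.42018948]), np.float64(0.00039084118222046594))
stand 6065 ((0.3885253071784973, -0.2717149555683136), 0.06026230379939079)
```

View pics/w5.png

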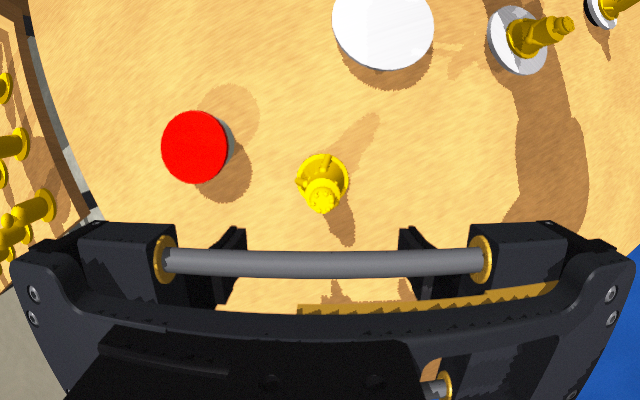

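The wrist view shows the large figure centred at (322,185), the pot at (195,147) clear of the fingers, and the large stand at (383,25). The medium figure stands upright on its stand at (525,40). Descending.

```bash
python3 -m inch '[{"x":0.12,"y":0,"z":-0.5,"turn":0},{"x":0,"y":0,"z":-1,"turn":0},{"x":0,"y":0,"z":-1,"turn":0},{"x":0,"y":0,"z":-1,"turn":0},{"x":0,"y":0,"z":-1,"turn":0},{"x":0,"y":0,"z":-1,"turn":0},{"x":0,"y":0,"z":-1,"turn":0},{"x":0,"y":0,"z":-0.7,"turn":0},{"x":0,"y":0,"z":-0.4,"turn":0},{"x":0,"y":0,"z":-0.2,"turn":0},{"x":0,"y":0,"z":0,"turn":0},{"x":0,"y":0,"z":0,"turn":0},{"x":0,"y":0,"z":0,"turn":0}]' -1
python3 -m inch '[{"x":0,"y":0,"z":0,"turn":0},{"x":0,"y":0,"z":0,"turn":0},{"x":0,"y":0,"z":0,"turn":0},{"x":0,"y":0,"z":0,"turn":0},{"x":0,"y":0,"z":0,"turn":0},{"x":0,"y":0,"z":0,"turn":0},{"x":0,"y":0,"z":0,"turn":0},{"x":0,"y":0,"z":0,"turn":0},{"x":0,"y":0,"z":0,"turn":0},{"x":0,"y":0,"z":0,"turn":0},{"x":0,"y":0,"z":0,"turn":0},{"x":0,"y":0,"z":0,"turn":0}]' 1 20
```

```text
clock: 19.18
ee_pos: [0.5284, -0.4202, 0.06]
tool_rot: [0.231, 0.973, -0.0, 0.001]
contact_force: [-0.3, 0.5, 0.4]
opening: 0.087
grasp_force: 0.0
clock: 20.18
ee_pos: [0.5278, -0.4198, 0.0588]
tool_rot: [0.231, 0.973, 0.0, -0.0]
contact_force: [-0.6, -0.6, -0.4]
opening: 0.0335
grasp_force: 20.0
```

```bash
python3 -m inch '[{"x":0,"y":0,"z":0.4,"turn":0},{"x":0,"y":0,"z":0.8,"turn":0},{"x":0,"y":0,"z":0.8,"turn":0},{"x":0,"y":0,"z":0.4,"turn":0},{"x":-0.35,"y":0.33,"z":0,"turn":0},{"x":-0.55,"y":0.59,"z":0,"turn":0},{"x":-0.55,"y":0.59,"z":0,"turn":0},{"x":-0.55,"y":0.59,"z":0,"turn":0},{"x":-0.55,"y":0.59,"z":0,"turn":0},{"x":-0.55,"y":0.59,"z":0,"turn":0},{"x":-0.55,"y":0.59,"z":0,"turn":0},{"x":-0.55,"y":0.59,"z":0,"turn":0},{"x":-0.55,"y":0.59,"z":0,"turn":0},{"x":-0.55,"y":0.59,"z":0,"turn":0},{"x":-0.55,"y":0.59,"z":0,"turn":0},{"x":-0.55,"y":0.59,"z":0,"turn":0},{"x":-0.55,"y":0.59,"z":0,"turn":0},{"x":0,"y":0,"z":0,"turn":0},{"x":0,"y":0,"z":0,"turn":0}]'
python3 -m inch '[{"x":0,"y":0,"z":-0.4,"turn":0},{"x":0,"y":0,"z":-0.2,"turn":0},{"x":0,"y":0,"z":0,"turn":0},{"x":0,"y":0,"z":0,"turn":0}]'
python3 w.py 6 .388 -.272 .084 .116 .017 .388 -.272 .06
python3 -m inch '[{"x":0,"y":0,"z":-0.1,"turn":0},{"x":0,"y":0,"z":-0.1,"turn":0},{"x":0,"y":0,"z":0,"turn":0},{"x":0,"y":0,"z":0,"turn":0}]'
```

```text
clock: 21.77
ee_pos: [0.389, -0.2712, 0.1072]
tool_rot: [0.231, 0.973, 0.0, 0.001]
contact_force: [0.4, -0.2, -0.9]
opening: 0.0332
grasp_force: 20.0
clock: 22.1
ee_pos: [0.3887, -0.2718, 0.0942]
tool_rot: [0.231, 0.973, -0.0, -0.001]
contact_force: [-1.1, -0.0, -1.2]
opening: 0.0331
grasp_force: 20.0
tcp [ 0.38865286 -0.27181782  0.09418206] n 1030
chest (array([ 0.38855701, -0.27045349]), np.float64(0.0006597915382230035))
stand 8685 ((0.38789767026901245, -0.27124589681625366), 0.060192130506038666)
clock: 22.48
ee_pos: [0.3889, -0.2715, 0.0907]
tool_rot: [0.231, 0.973, 0.0, -0.0]
contact_force: [1.0, -0.3, -1.3]
opening: 0.0333
grasp_force: 20.0
```

View pics/w6.png

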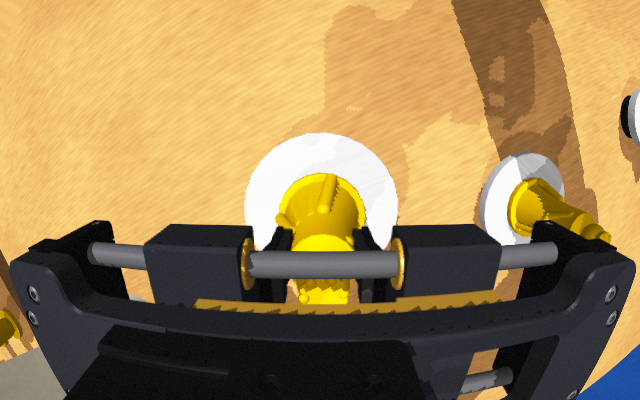

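The large figure is centred over its disc at (320,205), and the medium figure at (545,205) is clear of the gripper. Finishing the lowering.

```bash
python3 -m inch '[{"x":0,"y":0,"z":-0.05,"turn":0},{"x":0,"y":0,"z":0,"turn":0},{"x":0,"y":0,"z":-0.05,"turn":0},{"x":0,"y":0,"z":0,"turn":0},{"x":0,"y":0,"z":0,"turn":0}]'
python3 -m inch '[{"x":0,"y":0,"z":-0.04,"turn":0},{"x":0,"y":0,"z":0,"turn":0},{"x":0,"y":0,"z":0,"turn":0}]' 
```

```text
clock: 22.9
ee_pos: [0.3889, -0.2715, 0.0887]
tool_rot: [0.231, 0.973, 0.0, -0.0]
contact_force: [0.3, 0.4, -0.8]
opening: 0.0329
grasp_force: 20.0
clock: 23.15
ee_pos: [0.3891, -0.2719, 0.0885]
tool_rot: [0.231, 0.973, -0.0, 0.0]
contact_force: [-1.9, 0.4, 4.7]
opening: 0.0332
grasp_force: 20.0
```

```bash
python3 -m inch '[{"x":0,"y":0,"z":0,"turn":0},{"x":0,"y":0,"z":0,"turn":0},{"x":0,"y":0,"z":0,"turn":0},{"x":0,"y":0,"z":0,"turn":0},{"x":0,"y":0,"z":0,"turn":0},{"x":0,"y":0,"z":0,"turn":0},{"x":0,"y":0,"z":0,"turn":0},{"x":0,"y":0,"z":0,"turn":0}]' -1
python3 -m inch '[{"x":0,"y":0,"z":0.5,"turn":0},{"x":0,"y":0,"z":1,"turn":0},{"x":0,"y":0,"z":1,"turn":0},{"x":0,"y":0,"z":1,"turn":0},{"x":0,"y":0,"z":1,"turn":0},{"x":0,"y":0,"z":1,"turn":0},{"x":0,"y":0,"z":1,"turn":0},{"x":0,"y":0,"z":1,"turn":0},{"x":0.5,"y":-0.5,"z":0,"turn":0},{"x":1,"y":-1,"z":0,"turn":0},{"x":1,"y":-1,"z":0,"turn":0},{"x":1,"y":-1,"z":0,"turn":0},{"x":1,"y":-1,"z":0,"turn":0},{"x":1,"y":-1,"z":0,"turn":0},{"x":0,"y":0,"z":0,"turn":0},{"x":0,"y":0,"z":0,"turn":0}]' -1
python3 - <<'E'
from h import *
st=[(.388,-.272,.017,.084,.116),(.4675,-.1045,.015,.071,.101),(.463,.1205,.012,.057,.085)]
for n in('scene','side'):
    p,d=snapshot(n);X=cloud(n,p,d);cv2.imwrite(f'pics/end_{n}.png',p[:,:,::-1])
    for x,y,r,lo,hi in st:
        P=X[(d>0)&(np.hypot(X[...,0]-x,X[...,1]-y)<.035)&(X[...,2]>lo+.003)&(X[...,2]<hi-.003)]
        print(n,len(P),circ(P,r,np.array([x,y]),None) if len(P)>5 else '')
p=[cv2.imread(f'pics/end_{n}.png') for n in('scene','side')]
cv2.imwrite('pics/end.png',np.hstack([p[0][90:330,220:520],p[1][100:340,200:500]]))
E
```

```text
clock: 23.82
ee_pos: [0.3889, -0.2715, 0.088]
tool_rot: [0.231, 0.973, 0.0, -0.0]
contact_force: [0.7, -0.2, -1.0]
opening: 0.0787
grasp_force: 0.0
clock: 25.15
ee_pos: [0.4989, -0.3822, 0.2375]
tool_rot: [0.231, 0.973, -0.001, -0.001]
contact_force: [1.1, 0.2, 0.6]
opening: 0.0869
grasp_force: 0.0
scene 64 (array([ 0.3883505 , -0.27278668]), np.float64(0.0020967125031561545))
scene 54 (array([ 0.46913059, -0.1053852 ]), np.float64(0.0017332031035435446))
scene 38 (array([0.46351535, 0.12064277]), np.float64(0.0017392340465694266))
side 89 (array([ 0.38791874, -0.26987126]), np.float64(0.0009690910823195966))
side 65 (array([ 0.46749918, -0.10277009]), np.float64(0.0016351715809414435))
side 35 (array([0.46265111, 0.12355379]), np.float64(0.0018477020378537942))
```

View pics/end.png

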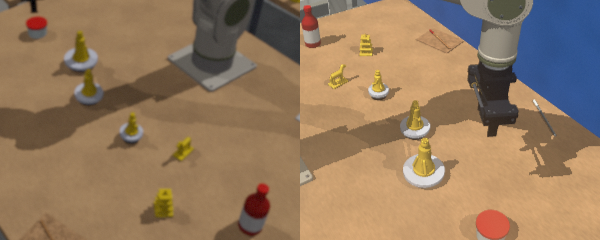

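Both views show all three figures upright and centred on their stands, to about 2 mm by the fits. The bystanders look untouched and the gripper is clear.

```bash
python3 -c "
from cell import *;print(sign_off())"
```

```text
the job is handed in; nothing more can be done
None
```

The job is handed in: all three caped figures stand upright on the stands of their own size, centred to about 2–3 mm by the camera fits, with the horse, pagoda, bottle and pot apparently undisturbed; the sign-off returned no verdict.

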